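# Shift the filler's zigzag gate lever from rinse to fill

### The arm

A 6-joint arm with a two-finger parallel gripper is mounted at the origin on the work surface. World frame = base frame: x ahead of the robot, y to its left, z up, the work surface at z = 0. Lengths are in m, angles in rad, forces in N, time in s.
With the tool pointing down it reaches from about 0.375 to 0.9 m from the base axis. Payload 3.1 kg.
Tool frame: the origin (TCP) lies on the centre line of the jaws, within the pads' length; the fingertips stand 25 mm ahead of it and the grasp point (between the pads) lies 6 mm ahead of it (manip.tips_ahead is the distance from the TCP to the fingertips, in m); z points along the fingers, y is the direction in which the jaws open and shut (so a half turn about z gives the same grasp; the last joint's range is limited). The gripper opens to 85 mm and grips with 20 to 120 N. Pads are 22 mm wide; open, the fingers measure 114 mm over their backs; the gripper's body (76 mm by 85 mm) begins 54 mm behind the grasp point. The pads swing forward as they close: fully open they stand 13 mm farther back than shut.
Start: joints at [1.01, 0.527, 1.433, -0, 1.181, -0.178], TCP at [0.233, 0.58, 0.256] pointing down, gripper open.
Joint ranges: [-3.08, 3.08], [-0.75, 2.2], [0.22, 2.44], [-1.43, 4.57], [0, 2.65], [-2.85, 2.85]. Speed limits (rad/s): [2.79, 2.79, 3.14, 3.14, 3.14, 3.14].

### API

Orientations are given as a unit quaternion [x, y, z, w].
In Python, from station import manip gives the robot as it stands.
- The arm moves only by the tool play_rows, never from a script. Its argument "steps" is a list that holds one entry, the list of rows, each a list of 6 numbers: the shift along the tool's x, y, z in m, then the turn, a rotation vector about the tool's x, y, z in degrees. In form: [[[x, y, z, rx, ry, rz], ...]]. A call has 1 to 10 rows; each row shifts and turns the commanded pose from where the row before left it, along the tool's axes as they then stand; what a row does not reach is not made up. A row lasts 1/8 s, in which the tool goes at most 62.5 mm and 10.7 degrees, less where a joint would pass 70% of its speed; a pose out of reach is approached as far as the arm can. A call is refused whole if a number of a shift passes 0.0625 or a number of a turn 10.7, either way. A call with a gripper value outside its range is refused whole. "fingers" is the opening, from 0 (shut) to 1 (fully open), set as the call begins (left out, the last holds). The fingers move at their own pace and stop on an object; "squeeze" is the grip in N (left out, the last holds). Time passes only in rows, so rows that do not move let the fingers close. It gives the time, the measured TCP pose, the force and the opening at its end, in the units of the state.
- manip.sense(): the state, without advancing time (a new reading comes with each control period).
- manip.snapshot(name): name is "side" or "top"; returns a dict with "img" (420x560x3 uint8, red, green, blue), "K" (3x3 intrinsics, pixels), "k1" (the pictures are not rectified: a ray, as slopes to the right and down, at radius r is drawn at 1 + k1 r^2 times it, then the intrinsics apply), "world_from_camera" (4x4, takes a point from camera to world coordinates). Camera axes: x right, y down, z forward; pixel columns grow to the right and rows downward; lengths in m; the calibration is good to about 2 mm. A picture is of the moment at which its call begins. There is no depth.
- manip.sign_off(): hands the job in, once; it reports no verdict.
Trained networks look in a picture, given as the dict that the camera call returned (one of the last four; its "shot" number tells which), for a name from the list of things; names that differ only in an ending like _2 or _b are one class to them, and where a whole thing is asked for, a point or a joint stands for the part that bears it (a point fixed in the world has none). Each returns a list of dicts, best first, with "score" (0 to 1); they miss things now and then, are a little off and sometimes report something else, mostly with a low value. They report only what shows in the picture. A call takes as long as a camera call.
- manip.regions_of(label, picture): "pixels" (420x560 bool, what is visible of it) and "rect" ([left, top, right, bottom] in pixels, round what is visible of it).
- manip.pinpoint(label, picture): "point" ([column, row] in pixels: a listed point, or the origin of a listed thing).
The state is a dict: "t": time; "q": joint angles; "qd": joint speeds; "tau": joint torques, N m; "tcp_pos": TCP position; "tool_rot": TCP orientation; "force": force on the tool from outside, world axes, zero at the start; "ft_torque": the same for the moment, N m; "finger_gap": opening from 0.0 (shut) to 1.0 (fully open).
Only numpy, scipy, OpenCV 4.12 (cv2) and the standard library are available. Lean on these libraries where they do the work, as an engineer would, in place of code of your own. Each camera call takes 0.05 s, during which the arm holds its last target.

### The job

Two dosing consoles stand on the filling bench. On the one with the orange knob, take the lever from the rinse notch (blue plate) along its zigzag slot to the fill notch (green plate), fully home, and let go. Leave the lever of the console with the black knob where it is.

Things in the scene. Friction and masses are not known exactly. Their poses are not given: they have to be found in the camera images.
- console_orange: Console with the orange-knobbed lever: fixed grey box 180 (x) by 130 (y) by 90 mm high, gate on top. Origin: centre of underside; x from rinse to fill end, roughly away from the robot (yaw within 0.35 rad), z up. Centre line of the 22 mm wide slot, mm (x, y): rinse notch (-54, 26), (-18, 26), (-18, -26), (18, -26), (18, 26), fill notch (54, 26), joined by straight legs.
- fill_notch (a point): The fill notch on the orange console: point on the slot's centre line at (54, 26) mm in the console's frame, level with the gate's top face (90 mm above the table). The slot's square end is 11 mm farther on; past it lies a green plate 50 by 21 mm. A like blue plate lies past the rinse end. Axes as the console's.
- lever_orange: Orange knob, round, 32 mm across, 40 mm tall, tapered below; origin at its centre, 145 mm above the table, 35 mm of free air under it. Its 12 mm upright stem stands in the slot with 5 mm play each side. It slides level within the slot's walls, never tilts or turns; friction about 1.5 N; stays where left. Starts in the first leg, 0 to 20 mm on from the rinse notch.
- lever_black: Black knob of the lever on the other, otherwise alike console; same shape and height, origin at the knob's centre. Not to be moved.

How it is judged:
By the outcome, as a careful person would: the job done as asked, in the order asked, and still so for the second after the job is handed in, with the robot touching nothing.
It also fails if it takes over 35 s, if anything falls off the work surface, if the arm or the gripper's body presses on something with over 40 N, if the wrist force passes 120 N, or if a joint passes its speed limit or range.

## Working session

There is one attempt and no reset: what is moved stays moved. The work goes in short steps, Python scripts to look and compute and a tool call to move; the robot and the scene stay as the last step left them, time stands still between calls to the robot, and variables do not carry over. Pictures are saved under pics/ and viewed, and the job is handed in when it is done.

Besides the shell and the picture viewer there is one more tool, called after ">>>" as name(argument=value, ...) on one line, values as JSON. play_rows: Moves the arm, as the interface text tells. Its arguments: {"type":"object","properties":{"steps":{"type":"array"},"fingers":{"type":"number"},"squeeze":{"type":"number"}},"required":["steps"]}

```bash
mkdir -p pics; cat > h.py <<'E'
import numpy as np, cv2
from station import manip
def ray(s,px):
    K=np.array(s['K']);u=np.array([[(px[0]-K[0,2])/K[0,0],(px[1]-K[1,2])/K[1,1]]])[0]
    v=u.copy()
    for _ in range(20): v=u/(1+s['k1']*(v@v))
    T=np.array(s['world_from_camera']);return T[:3,3],T[:3,:3]@np.array([v[0],v[1],1])
def onz(s,px,z):
    o,d=ray(s,px);return o+d*(z-o[2])/d[2]
def tri(s1,p1,s2,p2):
    o,d=ray(s1,p1);q,e=ray(s2,p2);d/=np.linalg.norm(d);e/=np.linalg.norm(e)
    t=np.linalg.lstsq(np.c_[d,-e],q-o,rcond=None)[0];a=o+t[0]*d;b=q+t[1]*e
    return (a+b)/2,np.linalg.norm(a-b)
def proj(s,P):
    T=np.linalg.inv(s['world_from_camera']);c=T[:3,:3]@P+T[:3,3];u=c[:2]/c[2];u=u*(1+s['k1']*(u@u));K=np.array(s['K'])
    return K[0,0]*u[0]+K[0,2],K[1,1]*u[1]+K[1,2]
E
python3 - <<'E'
from h import *
np.set_printoptions(precision=4,suppress=True)
S={}
for n in('top','side'):
    s=manip.snapshot(n);S[n]=s;cv2.imwrite(f'pics/{n}0.png',s['img'][...,::-1])
    print(n,s['world_from_camera'][:3,3])
    for l in('lever_orange','lever_black','fill_notch','console_orange'):
        r=manip.pinpoint(l,s);print(l,[(np.round(x['point'],1),round(x['score'],2)) for x in r[:3]])
        if r:print(onz(s,r[0]['point'],{'l':.145,'f':.09,'c':0}[l[0]]))
        S[n+l]=r[0]['point'] if r else None
for l in('lever_orange','lever_black','fill_notch'):
    if S['top'+l] is not None and S['side'+l] is not None: print(l,tri(S['top'],S['top'+l],S['side'],S['side'+l]))
st=manip.sense();print(st)
E
```

```text
top [0.4019 0.0314 1.0671]
lever_orange [(array([137.7, 219.1]), 0.53)]
[0.5317 0.2559 0.145 ]
lever_black [(array([360.5, 200.4]), 0.78)]
[ 0.5551 -0.1381  0.145 ]
fill_notch []
console_orange [(array([171.6, 210.4]), 0.71)]
[0.5683 0.2212 0.    ]
side [ 0.3982 -0.6366  0.7113]
lever_orange [(array([245.9, 137.7]), 0.56)]
[0.534  0.2541 0.145 ]
lever_black [(array([304. , 250.7]), 0.61)]
[ 0.5647 -0.1327  0.145 ]
fill_notch [(array([285.3, 153.3]), 0.74)]
[0.6288 0.2446 0.09  ]
console_orange [(array([261.3, 188.2]), 0.95)]
[0.5625 0.2343 0.    ]
lever_orange (array([0.5332, 0.2562, 0.1435]), np.float64(0.002400064961728732))
lever_black (array([ 0.5586, -0.1377,  0.1504]), np.float64(0.008693970952140216))
{'t': 0.5, 'q': array([ 1.0105,  0.5275,  1.4328,  0.    ,  1.1814, -0.1785]), 'qd': array([ 0.0006,  0.    , -0.0021,  0.    , -0.0001,  0.0013]), 'tau': array([ -0.0011, -44.1912, -17.8224,  -0.0001,   0.0018,  -0.    ]), 'tcp_pos': array([0.2328, 0.58  , 0.2563]), 'tool_rot': array([ 0.1897,  0.9818, -0.    , -0.    ]), 'force': array([0.2994, 0.1392, 0.8036]), 'ft_torque': array([ 0.0414,  0.0169, -0.0607]), 'finger_gap': 1.0036757208428229}
```

View pics/top0.png

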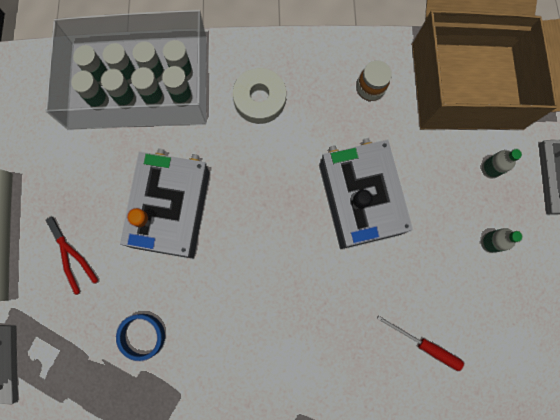

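View pics/side0.png

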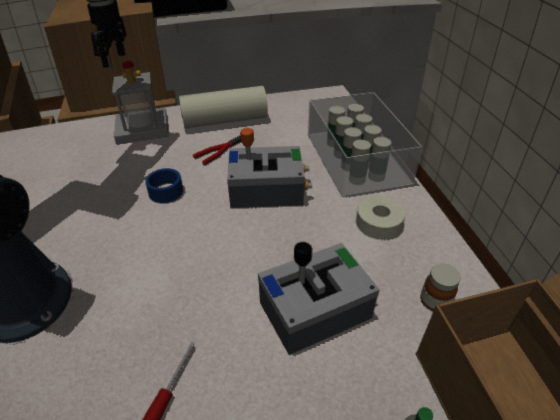

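Top view: the orange console is on the left, with the blue plate at (141,241), the green plate at (157,160) and the knob at (137,217). The black lever is at (362,199). Next I fit the console pose from the plates and the slot.

```bash
cat > fit.py <<'E'
from h import *
from scipy.optimize import minimize
np.set_printoptions(precision=4,suppress=True)
def rectify(s,cx,cy,half,z,res=.0005):
    n=int(2*half/res);g=(np.arange(n)+.5)*res-half
    X,Y=np.meshgrid(cx+g,cy+g,indexing='ij')
    T=np.linalg.inv(s['world_from_camera']);P=np.stack([X,Y,np.full_like(X,z)],-1)@T[:3,:3].T+T[:3,3]
    u=P[...,:2]/P[...,2:];u=u*(1+s['k1']*(u**2).sum(-1,keepdims=True));K=np.array(s['K'])
    return X,Y,cv2.remap(s['img'],(K[0,0]*u[...,0]+K[0,2]).astype('f4'),(K[1,1]*u[...,1]+K[1,2]).astype('f4'),cv2.INTER_LINEAR)
for n in('top','side'):
    s=manip.snapshot(n)
    X,Y,im=rectify(s,.572,.225,.13,.09)
    cv2.imwrite(f'pics/rect_{n}.png',cv2.flip(im,-1)[...,::-1])
    hsv=cv2.cvtColor(im,cv2.COLOR_RGB2HSV).astype(int);h,S,v=hsv[...,0],hsv[...,1],hsv[...,2]
    out={}
    for c,lo,hi in(('g',45,85),('b',100,130)):
        m=((h>lo)&(h<hi)&(S>110)&(v>60)).astype('u1')
        k,l,st,ce=cv2.connectedComponentsWithStats(m);i=1+np.argmax(st[1:,4]);q=l==i
        out[c]=np.array([X[q].mean(),Y[q].mean()])
        r=cv2.minAreaRect(np.argwhere(q).astype('f4'));print(n,c,out[c],'size mm',np.array(r[1])*.5,r[2])
    d=out['g']-out['b'];yaw=np.arctan2(d[1],d[0]);L=np.linalg.norm(d)
    R=np.array([[np.cos(yaw),-np.sin(yaw)],[np.sin(yaw),np.cos(yaw)]])
    o=(out['g']+out['b'])/2-R@[0,.026]
    print(n,'yaw',yaw,'L',L,'origin',o,'fill',o+R@[.054,.026])
E
python3 fit.py
```

```text
top g [0.6508 0.234 ] size mm [48.9305 20.0253] 79.07720184326172
top b [0.4986 0.2633] size mm [49.4213 20.7883] 78.69007110595703
top yaw -0.1898225985503379 L 0.15499176720111202 origin [0.5698 0.2231] fill [0.6277 0.2385]
side g [0.6528 0.2352] size mm [47.0679 18.9252] 78.69007110595703
side b [0.5009 0.2648] size mm [49.2252 20.7883] 78.69007110595703
side yaw -0.19272521058098238 L 0.15474835026681 origin [0.5719 0.2245] fill [0.6299 0.2397]
```

```bash
cat >> fit.py <<'E'
    if 1:
        yaw=-.191;o=np.array([.5708,.2238]);R=np.array([[np.cos(yaw),-np.sin(yaw)],[np.sin(yaw),np.cos(yaw)]])
        W=np.array([[-54,26],[-18,26],[-18,-26],[18,-26],[18,26],[54,26]])/1e3
        tp=lambda p:tuple(int(x) for x in ((o+R@p)-[.572-.13,.225-.13])[::-1]/.0005)
        a=im[...,::-1].copy()
        for p,q in zip(W,W[1:]): cv2.line(a,tp(p),tp(q),(0,255,255),1)
        C=np.array([[-90,-65],[-90,65],[90,65],[90,-65],[-90,-65]])/1e3
        for p,q in zip(C,C[1:]): cv2.line(a,tp(p),tp(q),(255,0,255),1)
        cv2.imwrite(f'pics/ov_{n}.png',cv2.flip(a,-1))
a=np.hstack([cv2.imread('pics/ov_top.png'),cv2.imread('pics/ov_side.png')]);cv2.imwrite('pics/ov.png',cv2.resize(a,(800,400)))
E
python3 fit.py >/dev/null
```

```text
(no output)
```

View pics/ov.png

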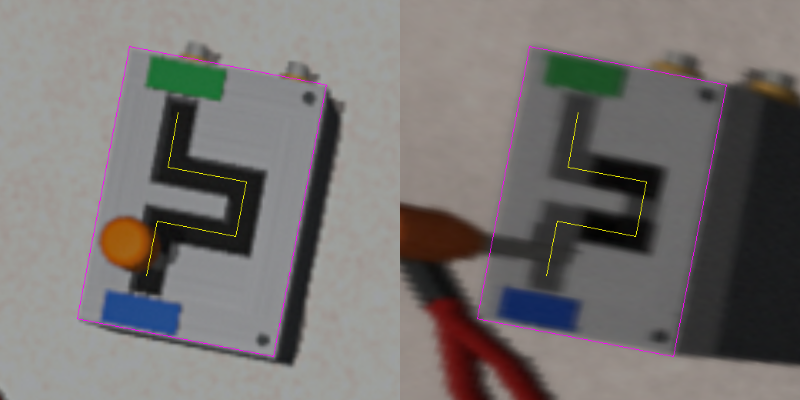

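Overlay: the fitted outline and zigzag match both views to within about 1–2 mm. The lever measures about (-43, 25) mm in the console frame, which lies on the first leg as expected. Moving above the knob with the jaws along the console's y axis.

>>> play_rows(steps=[[[0, 0, 0, 0, 0, -5.5], [0, 0, 0, 0, 0, -5.5], [-0.0445, -0.0325, 0, 0, 0, 0], [-0.0445, -0.0325, 0, 0, 0, 0], [-0.0445, -0.0325, 0, 0, 0, 0], [-0.0445, -0.0325, 0, 0, 0, 0], [-0.0445, -0.0325, 0, 0, 0, 0], [-0.0445, -0.0325, 0, 0, 0, 0], [-0.0445, -0.0325, 0, 0, 0, 0], [-0.0445, -0.0325, 0, 0, 0, 0]]], fingers=1.0, squeeze=25)

```text
t: 1.95
tcp_pos: [0.5346, 0.2561, 0.2565]
tool_rot: [0.095, 0.995, 0.0, 0.0]
force: [0.6, 0.8, -0.4]
finger_gap: 1.0
```

```bash
cat > st.py <<'E'
from h import *
np.set_printoptions(precision=4,suppress=True)
s=manip.sense();o=np.array([.5706,.2233]);c,z=np.cos(-.191),np.sin(-.191)
R=np.array([[c,-z],[z,c]])
a=s['tool_rot'];print('t',s['t'],'tcp',s['tcp_pos'],'rot',a,'jaw deg',2*np.degrees(np.arctan2(a[1],a[0]))-90,'console mm',1e3*R.T@(s['tcp_pos'][:2]-o),'F',s['force'],'Fc',R.T@s['force'][:2],'gap',s['finger_gap'])
E
python3 st.py
```

```text
t 1.95 tcp [0.5346 0.2561 0.2565] rot [0.0948 0.9955 0.0002 0.0002] jaw deg 79.11662398283448 console mm [-41.5884  25.3485] F [ 0.5575  0.8197 -0.3573] Fc [0.3917 0.9106] gap 0.9999126682741166
```

>>> play_rows(steps=[[[0.001, 0, 0.04, 0, 0, 0], [0, 0, 0.035, 0, 0, 0], [0, 0, 0.02, 0, 0, 0], [0, 0, 0.01, 0, 0, 0], [0, 0, 0, 0, 0, 0]]])

```text
t: 2.58
tcp_pos: [0.5323, 0.2577, 0.151]
tool_rot: [0.095, 0.996, -0.0, -0.0]
force: [0.3, 0.1, 0.1]
finger_gap: 1.0
```

```bash
python3 st.py; python3 - <<'E'
from h import *
s=manip.snapshot('side');cv2.imwrite('pics/g1.png',cv2.resize(s['img'][80:240,150:370,::-1],None,fx=3,fy=3))
E
```

```text
t 2.575 tcp [0.5323 0.2577 0.151 ] rot [ 0.0947  0.9955 -0.0001 -0.0004] jaw deg 79.12661294118027 console mm [-44.1165  26.4954] F [0.2534 0.1063 0.0843] Fc [0.2286 0.1524] gap 1.0002807650271757
```

View pics/g1.png

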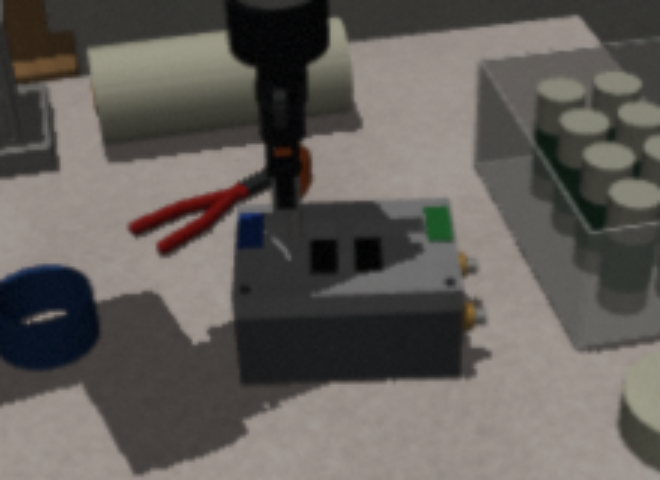

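The side view shows the finger beside the knob (crop around 285–312, 170), lined up in x once perspective is allowed for. Closing.

>>> play_rows(steps=[[[0, 0, 0, 0, 0, 0], [0, 0, 0, 0, 0, 0], [0, 0, 0, 0, 0, 0], [0, 0, 0, 0, 0, 0], [0, 0, 0, 0, 0, 0], [0, 0, 0, 0, 0, 0], [0, 0, 0, 0, 0, 0], [0, 0, 0, 0, 0, 0]]], fingers=0.0, squeeze=25)

```text
t: 3.62
tcp_pos: [0.5327, 0.2577, 0.152]
tool_rot: [0.095, 0.996, 0.0, 0.0]
force: [-0.2, -0.6, 6.2]
finger_gap: 0.362
```

```bash
python3 st.py
```

```text
t 3.625 tcp [0.5327 0.2577 0.152 ] rot [0.0947 0.9955 0.0001 0.0005] jaw deg 79.12848356373345 console mm [-43.7234  26.5386] F [-0.2251 -0.6377  6.2453] Fc [-0.1    -0.6688] gap 0.361945690836523
```

Gripped: a gap of about 31 mm matches the 32 mm knob. First leg: +25.5 mm along console x.

>>> play_rows(steps=[[[-0.0065, 0, 0, 0, 0, 0], [-0.0065, 0, 0, 0, 0, 0], [-0.0065, 0, 0, 0, 0, 0], [-0.006, 0, 0, 0, 0, 0], [0, 0, 0, 0, 0, 0], [0, 0, 0, 0, 0, 0]]])

```text
t: 4.38
tcp_pos: [0.5582, 0.2528, 0.152]
tool_rot: [0.095, 0.996, 0.0, 0.001]
force: [0.4, -1.4, 4.3]
finger_gap: 0.36
```

```bash
python3 st.py
```

```text
t 4.375 tcp [0.5582 0.2528 0.152 ] rot [0.0947 0.9955 0.0001 0.0009] jaw deg 79.12705146675569 console mm [-17.782   26.5695] F [ 0.424  -1.4367  4.2892] Fc [ 0.6891 -1.3301] gap 0.36047270973967516
```

Forces are small. Second leg: -52 mm in y.

>>> play_rows(steps=[[[0, -0.007, 0, 0, 0, 0], [0, -0.009, 0, 0, 0, 0], [0, -0.009, 0, 0, 0, 0], [0, -0.009, 0, 0, 0, 0], [0, -0.009, 0, 0, 0, 0], [0, -0.009, 0, 0, 0, 0], [0, 0, 0, 0, 0, 0], [0, 0, 0, 0, 0, 0]]])

```text
t: 5.38
tcp_pos: [0.548, 0.2007, 0.1518]
tool_rot: [0.095, 0.995, -0.0, 0.001]
force: [0.3, -1.4, 7.4]
finger_gap: 0.363
```

```bash
python3 st.py
```

```text
t 5.375 tcp [0.548  0.2007 0.1518] rot [ 0.0948  0.9955 -0.0005  0.0005] jaw deg 79.11888745651856 console mm [-17.8949 -26.4965] F [ 0.2961 -1.4273  7.424 ] Fc [ 0.5617 -1.3451] gap 0.36335001862943694
```

Third leg: +36 mm in x.

>>> play_rows(steps=[[[-0.007, 0, 0, 0, 0, 0], [-0.008, 0, 0, 0, 0, 0], [-0.008, 0, 0, 0, 0, 0], [-0.007, 0, 0, 0, 0, 0], [-0.006, 0, 0, 0, 0, 0], [0, 0, 0, 0, 0, 0], [0, 0, 0, 0, 0, 0]]])

```text
t: 6.25
tcp_pos: [0.583, 0.1939, 0.1518]
tool_rot: [0.095, 0.995, -0.001, 0.0]
force: [0.4, -1.7, 7.0]
finger_gap: 0.362
```

```bash
python3 st.py; python3 - <<'E'
from h import *
for n in('side','top'):
    s=manip.snapshot(n);i=s['img'][80:240,150:370,::-1] if n=='side' else s['img'][130:270,80:260,::-1]
    cv2.imwrite(f'pics/g2{n}.png',cv2.resize(i,None,fx=3,fy=3))
E
```

```text
t 6.25 tcp [0.583  0.1939 0.1518] rot [ 0.0948  0.9955 -0.0005  0.0001] jaw deg 79.11967693527731 console mm [ 17.7988 -26.4792] F [ 0.3672 -1.7067  7.0138] Fc [ 0.6845 -1.606 ] gap 0.36168335077639696
```

View pics/g2side.png

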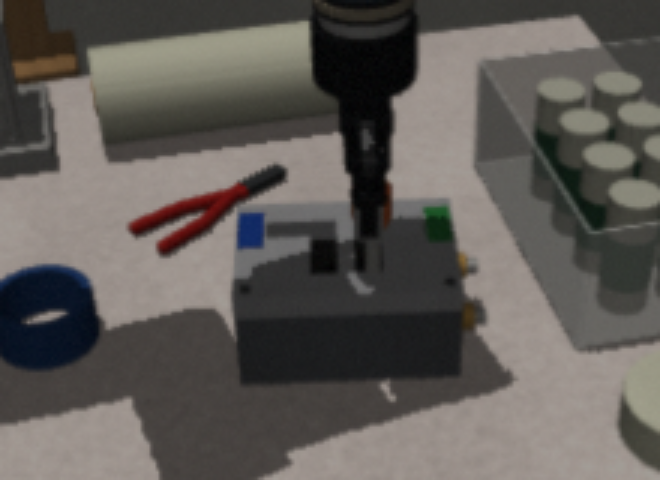

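The stem shows in the third corner (crop 370,255) and the knob is still between the pads. Fourth leg: +52 mm in y.

>>> play_rows(steps=[[[0, 0.007, 0, 0, 0, 0], [0, 0.009, 0, 0, 0, 0], [0, 0.009, 0, 0, 0, 0], [0, 0.009, 0, 0, 0, 0], [0, 0.009, 0, 0, 0, 0], [0, 0.009, 0, 0, 0, 0], [0, 0, 0, 0, 0, 0], [0, 0, 0, 0, 0, 0]]])

```text
t: 7.35
tcp_pos: [0.5931, 0.2458, 0.1519]
tool_rot: [0.095, 0.996, 0.0, 0.0]
force: [-0.6, 0.3, 7.4]
finger_gap: 0.364
```

```bash
python3 st.py
```

```text
t 7.35 tcp [0.5931 0.2458 0.1519] rot [0.0947 0.9955 0.0001 0.0005] jaw deg 79.12781358190969 console mm [17.8136 26.3768] F [-0.5959  0.2977  7.4116] Fc [-0.6416  0.1791] gap 0.3635519673921073
```

>>> play_rows(steps=[[[-0.006, 0, 0, 0, 0, 0], [-0.008, 0, 0, 0, 0, 0], [-0.008, 0, 0, 0, 0, 0], [-0.008, 0, 0, 0, 0, 0], [-0.006, 0, 0, 0, 0, 0], [-0.002, 0, 0, 0, 0, 0], [0, 0, 0, 0, 0, 0], [0, 0, 0, 0, 0, 0]]])

```text
t: 8.35
tcp_pos: [0.6302, 0.2387, 0.152]
tool_rot: [0.095, 0.995, 0.0, 0.0]
force: [-0.5, 0.7, 7.3]
finger_gap: 0.358
```

```bash
python3 st.py
```

```text
t 8.35 tcp [0.6302 0.2387 0.152 ] rot [0.0948 0.9955 0.0001 0.0002] jaw deg 79.12218223466022 console mm [55.5478 26.4088] F [-0.4536  0.6518  7.3256] Fc [-0.5691  0.5539] gap 0.35772124220363216
```

No stop felt yet. Feeling for the end of the slot in 1 mm steps.

>>> play_rows(steps=[[[-0.001, 0, 0, 0, 0, 0], [-0.001, 0, 0, 0, 0, 0], [0, 0, 0, 0, 0, 0]]])

```text
t: 8.72
tcp_pos: [0.6309, 0.2385, 0.1519]
tool_rot: [0.095, 0.995, 0.0, -0.001]
force: [-3.1, 1.5, 8.5]
finger_gap: 0.356
```

```bash
python3 st.py
```

```text
t 8.725 tcp [0.6309 0.2385 0.1519] rot [ 0.0948  0.9955  0.0001 -0.0012] jaw deg 79.11698727119042 console mm [56.3521 26.3597] F [-3.0816  1.4692  8.5213] Fc [-3.3045  0.8575] gap 0.356130682132188
```

>>> play_rows(steps=[[[-0.001, 0, 0, 0, 0, 0], [0, 0, 0, 0, 0, 0]]])

```text
t: 8.98
tcp_pos: [0.6311, 0.2385, 0.152]
tool_rot: [0.095, 0.995, 0.0, -0.002]
force: [-4.3, 2.1, 10.8]
finger_gap: 0.362
```

```bash
python3 st.py
```

```text
t 8.975 tcp [0.6311 0.2385 0.152 ] rot [ 0.0948  0.9955  0.     -0.002 ] jaw deg 79.12311235310389 console mm [56.5662 26.3963] F [-4.2788  2.115  10.8025] Fc [-4.6025  1.2643] gap 0.36239582707309126
```

The force rises while the TCP stalls, so the lever is at the end stop. Relaxing the push by 2.5 mm, then releasing.

>>> play_rows(steps=[[[0.0025, 0, 0, 0, 0, 0], [0, 0, 0, 0, 0, 0]]])

```text
t: 9.22
tcp_pos: [0.6306, 0.2386, 0.152]
tool_rot: [0.095, 0.996, 0.0, 0.0]
force: [0.9, 0.1, 7.0]
finger_gap: 0.364
```

>>> play_rows(steps=[[[0, 0, 0, 0, 0, 0], [0, 0, 0, 0, 0, 0], [0, 0, 0, 0, 0, 0], [0, 0, 0, 0, 0, 0], [0, 0, 0, 0, 0, 0], [0, 0, 0, 0, 0, 0]]], fingers=1.0)

```text
t: 9.98
tcp_pos: [0.6306, 0.2388, 0.1513]
tool_rot: [0.095, 0.996, -0.0, -0.0]
force: [-0.1, -0.2, -0.2]
finger_gap: 0.995
```

>>> play_rows(steps=[[[0, 0, -0.02, 0, 0, 0], [0, 0, -0.04, 0, 0, 0], [0, 0, -0.04, 0, 0, 0], [0.05, 0.03, 0, 0, 0, 0], [0.05, 0.03, 0, 0, 0, 0], [0.05, 0.03, 0, 0, 0, 0], [0.05, 0.03, 0, 0, 0, 0], [0.05, 0.03, 0, 0, 0, 0], [0, 0, 0, 0, 0, 0], [0, 0, 0, 0, 0, 0]]])

```text
t: 11.22
tcp_pos: [0.4136, 0.4334, 0.2515]
tool_rot: [0.094, 0.996, -0.0, 0.001]
force: [0.5, 0.1, 0.1]
finger_gap: 1.0
```

```bash
python3 st.py; python3 - <<'E'
from h import *
np.set_printoptions(precision=4,suppress=True)
o=np.array([.5706,.2233]);c,z=np.cos(-.191),np.sin(-.191);R=np.array([[c,-z],[z,c]])
P=[]
for n in('top','side'):
    s=manip.snapshot(n);i=s['img'][80:240,150:370,::-1] if n=='side' else s['img'][130:270,80:260,::-1]
    P.append(cv2.resize(i,(400,300)))
    for l in('lever_orange','lever_black','fill_notch'):
        r=manip.pinpoint(l,s)
        if r:
            w=onz(s,r[0]['point'],.09 if l[0]=='f' else .145)[:2];print(n,l,r[0]['score'],w,1e3*R.T@(w-o))
cv2.imwrite('pics/end.png',np.hstack(P))
E
```

```text
t 11.225 tcp [0.4136 0.4334 0.2515] rot [ 0.0943  0.9955 -0.      0.0005] jaw deg 79.18329520783848 console mm [-194.0001  176.4335] F [0.4878 0.0996 0.1169] Fc [0.4601 0.1904] gap 0.9995583261076669
top lever_orange 0.8 [0.6323 0.2411] [57.2114 29.1538]
top lever_black 0.7 [ 0.5567 -0.1414] [  55.5522 -360.6905]
top fill_notch 0.84 [0.6297 0.233 ] [56.1499 20.7058]
side lever_orange 0.55 [0.6375 0.2487] [60.861  37.6758]
side fill_notch 0.92 [0.6287 0.2361] [54.5847 23.5994]
```

View pics/end.png

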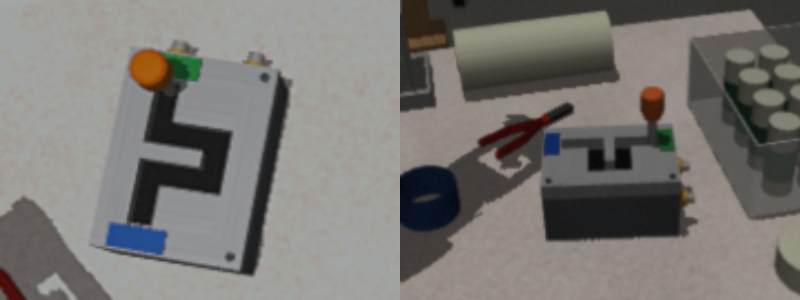

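The end view shows the lever standing in the fill notch against the green plate (top crop 152,70; side crop 652,110). The gripper is clear and the black lever has not moved. Handing in.

```bash
python3 -c "
from station import manip
print(manip.sign_off())"
```

```text
the job is handed in; nothing more can be done
None
```

The orange lever is in the fill notch, pushed to the end of the slot and released. I handed the job in at about 11.3 s. I gripped the knob and slid it along all five legs. In the last leg I pushed until the end stop was felt, at about 4.6 N. Then I eased off about 2.5 mm, opened the gripper and moved the arm clear.

**Lever position:**
- **Top camera:** the knob is at about (57, 29) mm in the console's frame, against the notch at (54, 26) mm. The stem touches the slot's end at 59 mm.
- **Side camera:** the network's point disagreed, giving (61, 38) mm at a lower score of 0.55. A y of 38 mm is not possible inside the slot, so I put it down to detection error. The side picture itself shows the stem at the green plate.

**Robot after release:** the force on the tool read about zero once the jaws were open, and the arm stands clear of everything.

**Black lever:** the arm never went near it. The top camera found it at (0.557, -0.141) m, against (0.555, -0.138) m at the start, which is within measurement error. In the final side picture the network did not find it, so this rests on the top view alone.

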